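Vent the drying chamber and take out its port plug

TASK

Vent the drying chamber by holding its red button fully down for at least two seconds, then let the button go. After that, unscrew the plug with the blue cross handle from the port on the chamber's front (anticlockwise, seen from the robot), draw it straight out once the thread lets go, and set it down gently inside the white tray. Leave the bottle, beaker, jar and tube rack where they stand.

Things in the scene. Friction and masses are not known exactly. Their poses are not given: they have to be found in the camera images.
- chamber: fixed white drying chamber, 160 mm (its x) by 260 mm wide, 165 mm high; origin in the middle of its underside. Its front face looks to its -x, roughly at the robot; a round steel boss of 62 mm diameter comes 35 mm out of that face and ends at port_mouth.
- port_mouth (a point): centre of the port's mouth, on its level axis, 125 mm above the bench. x points into the chamber, y left (seen from the robot), z up. Coarse right-hand thread: each degree turned anticlockwise, seen from the robot (top of the handle goes left), brings the plug out 0.1 mm; it lets go after about 150 degrees (15 mm out). Turns lightly, no spring, stays where left.
- plug_hub (a point): hub of the loose plug's cross handle, on the plug's axis in the arms' mid plane; 32.5 mm outside the mouth when screwed in. x runs along the axis towards the nose. Four blue arms along its y, -y, z, -z, each a flat-sided bar 14 mm wide round the circle, 16 mm thick along x, from the hub to 65 mm from the axis. At the start its z arm leans 35 degrees from upright to the right seen from the robot.
- plug_mid (a point): middle of the plug's length (0.35 kg), on its axis, 40 mm from plug_hub towards the nose; same axes. Seen from plug_hub along x: a steel flange of 60 mm diameter at 26 to 32 mm (it covers the mouth), then a brass shank of 24 mm diameter ending at 97 mm. So the plug must come straight out by 65 mm in all to clear the mouth. Laid down, it rests on two arm tips and its nose.
- tray: fixed open white tray for the plug, 260 mm (its x) by 240 mm (its y), 30 mm high, walls 5 mm, inner floor 5 mm above the bench; origin in the middle of its underside. On the left or the right.
- vent_top (a point): centre of the top of the red vent button (40 mm diameter) on a fixed grey console (130 by 110 mm, 55 mm high) on the side where the tray is not; 74 mm above the bench when up. It is pressed straight down.
- vent (a joint): travel of the vent button (m): 0 up, 0.007 fully down; it counts as down beyond 0.005. It springs back; 5 N holds it fully down.
- reagent: bystander: brown glass bottle, 60 mm diameter, 190 mm tall, loose; origin at the centre of its underside
- beaker: bystander: glass beaker, 70 mm diameter, 90 mm tall, loose; origin at the centre of its underside
- jar: bystander: plastic jar, 60 mm diameter, 75 mm tall, loose; origin at the centre of its underside
- rack: bystander: yellow rack with tubes, 80 (its x) by 120 mm, 57 mm tall, loose; origin at the centre of its underside
Not all that is in view belongs to the job. Of the things that look like the part that bears plug_hub, the largest one is meant.

How it is judged (in metres and radians):
On the way, in this order (a step that is already met when the one before it is completed fails the run):
1. the vent button is held fully down for two seconds, with the plug still screwed in (value of joint vent above 0.005 m and x of plug_hub in the frame of port_mouth above -0.036 m), for 1.9 s.
2. the vent button is let go (value of joint vent below 0.001 m), for 0.1 s.
3. the plug is unscrewed, still in line with the port, its thread run out (x of plug_hub in the frame of port_mouth between -0.09 and -0.045 m and angle between the x axis of plug_hub and the x axis of port_mouth, either way round below 0.2 rad), for 0.05 s.
4. the plug is drawn clear of the port (distance between plug_hub and port_mouth above 0.099 m), for 0.1 s.
At the end, for the whole second after the job is handed in: The plug lies at rest inside the tray (its middle within 100 mm of the tray's centre along both sides of the tray, and under 75 mm above the bench), resting on the tray, and the vent button is up (x of plug_mid in the frame of tray between -0.1 and 0.1 m and y of plug_mid in the frame of tray between -0.1 and 0.1 m and z of plug_mid in the frame of tray below 0.075 m and contact force between plug and tray above 1 N and linear speed of plug below 0.02 m/s and value of joint vent below 0.001 m); the robot touches nothing.
It fails at once if a bystander is pushed more than 20 mm (distance of any of reagent, beaker, jar, rack from where it was at the start of the episode above 0.02 m).
It fails at once if a bystander is tipped over (angle between any of reagent, beaker, jar, rack's own z axis and vertical above 0.4 rad).
It fails at once if the plug is dropped: it moves faster than 0.65 m/s while the fingers do not hold it (linear speed of plug above 0.65 m/s and contact force between the fingers and plug below 0.1 N).
It also fails if it takes over 72 s, if anything falls off the work surface, if the arm or the gripper's body presses on something with over 40 N, if the wrist force passes 120 N, or if a joint passes its speed limit or range.

ROBOT

A 6-joint arm with a two-finger parallel gripper is mounted at the origin on the work surface. World frame = base frame: x ahead of the robot, y to its left, z up, the work surface at z = 0. Lengths are in mm, angles in rad, forces in N, time in s.
With the tool pointing down it reaches from about 275 to 1000 mm from the base axis. Payload 8.4 kg.
Tool frame: the origin (TCP) lies between the finger pads; the fingertips stand r.finger_overhang ahead of it and the grasp point (between the pads) is the TCP (r.finger_overhang is the distance from the TCP to the fingertips, in mm); z points along the fingers, y is the line along which they close (so a half turn about z gives the same grasp; the last joint's range is limited). The gripper opens to 85 mm and grips with 20 to 120 N. Pads are 22 mm wide; open, the fingers measure 114 mm over their backs; the gripper's body (76 mm by 85 mm) begins 54 mm behind the grasp point. The pads swing forward as they close: fully open they stand 13 mm farther back than shut.
Start: joints at [-1.188, 0.353, 1.633, -0, 1.155, -0.002], TCP at [234.607, -579.299, 250.281] pointing down, gripper open.
Joint ranges: [-2.63, 2.63], [-0.92, 2.1], [0.06, 2.66], [-1.3, 4.44], [0, 2.69], [-3.02, 3.02]. Speed limits (rad/s): [2.22, 2.22, 2.79, 3.14, 3.14, 3.14].

INTERFACE

Orientations are given as [roll, pitch, yaw] about the fixed x, y, z axes, in that order (R = Rz(yaw) Ry(pitch) Rx(roll)).
In Python, from rig import r, cams, sign_off gives the robot as it stands.
- The arm moves only by the shell command python3 -m crank 'ROWS' [FORCE]. ROWS is JSON, a list of rows, each a list of 7 numbers: the shift along the tool's x, y, z in m, then the turn, a rotation vector about the tool's x, y, z in rad, then the closure, from 0 (fully open) to 1 (shut). In form: [[dx, dy, dz, ax, ay, az, gripper], ...]. A call has 1 to 5 rows; each row is the pose to reach, as a shift and turn from the pose commanded when the call began, along the tool's axes at that moment; what a row does not reach only later rows make up. A row lasts 1/10 s, in which the tool goes at most 50 mm and 8.59 degrees, less where a joint would pass 70% of its speed; a pose out of reach is approached as far as the arm can. A call with a gripper value outside its range is refused whole. The fingers move at their own pace and stop on an object; FORCE is the grip in N (left out, the last holds). Time passes only in rows, so rows that repeat a pose let the fingers close. It gives the time, the measured TCP pose, the force, the opening and the grip force at its end, in the units of the state.
- r.sense(): the state, without advancing time (a new reading comes with each control period).
- cams.grab_frame(name): name is "side" or "top" or "wrist"; returns a dict with "image" (480x640x3 uint8, red, green, blue), "fx", "fy", "cx", "cy" (pixels), "position" and "orientation" of the camera in the world. Camera axes: x right, y down, z forward; pixel columns grow to the right and rows downward; lengths in mm; the calibration is good to about 2 mm. A picture is of the moment at which its call begins. There is no depth.
- sign_off(): hands the job in; it is judged then, once.
The state is a dict: "clock": time; "qpos": joint angles; "qvel": joint speeds; "joint_efforts": joint torques, N m; "eef_pos": TCP position; "tcp_rot": TCP orientation; "contact_force": force on the tool from outside, world axes, zero at the start; "wrist_torque": the same for the moment, N m; "opening": opening from 0.0 (shut) to 1.0 (fully open); "grasp_force": force on a finger pad.
Only numpy, scipy, OpenCV 4.12 (cv2) and the standard library are available. Lean on these libraries where they do the work, as an engineer would, in place of code of your own. Each camera call takes 0.05 s, during which the arm holds its last target. There are 200 camera calls.

## Working session

There is one attempt and no reset: what is moved stays moved. The work goes in short steps, Python scripts to look and compute and a shell command to move; the robot and the scene stay as the last step left them, time stands still between calls to the robot, and variables do not carry over. Pictures are saved under pics/ and viewed, at most 14 in all, crops included, and the job is handed in when it is done.

```bash
ls; mkdir -p pics; cat > h.py <<'E'
import numpy as np, cv2, pickle
from scipy.spatial.transform import Rotation as R
from rig import r, cams, sign_off
def rot(o):
    o=np.array(o,float)
    return R.from_euler('xyz',o).as_matrix() if o.shape==(3,) else (o if o.shape==(3,3) else R.from_quat(o).as_matrix())
def ray(f,u,v):
    d=rot(f["orientation"])@np.array([(u-f["cx"])/f["fx"],(v-f["cy"])/f["fy"],1]); return np.array(f["position"],float),d/np.linalg.norm(d)
def onz(f,u,v,z):
    p,d=ray(f,u,v); return p+d*(z-p[2])/d[2]
def tri(a,b):
    (p,d),(q,e)=a,b
    s=np.linalg.lstsq(np.c_[d,-e],q-p,rcond=None)[0]; x,y=p+d*s[0],q+e*s[1]
    return (x+y)/2,np.linalg.norm(x-y)
def proj(f,P):
    c=rot(f["orientation"]).T@(np.array(P,float)-f["position"]); return f["fx"]*c[0]/c[2]+f["cx"],f["fy"]*c[1]/c[2]+f["cy"]
E
python3 - <<'E'
from h import *
F={}
for n in("side","top"):
    f=cams.grab_frame(n);F[n]=f;cv2.imwrite(f"pics/{n}0.png",f["image"][:,:,::-1]);print(n,f["position"],f["orientation"],f["fx"],f["cx"],f["cy"])
pickle.dump(F,open("F0.pkl","wb"));print(r.sense(),r.finger_overhang)
E
```

```text
pics
side [308.26002988 684.78913441 702.85225896] [-2.25196562e+00  1.14304061e-03 -2.75082702e+00] 474.2969606352102 324.2844566526084 244.1913170717897
top [ 3.92558400e+02 -5.65119586e-01  1.27074513e+03] [-2.97017378  0.00690694 -1.55485437] 560.3914913355753 311.9394908689601 238.3194825591503
{'clock': 0.1, 'qpos': array([-1.18838055e+00,  3.53603331e-01,  1.63404261e+00,  2.12136947e-05,
        1.15522324e+00, -2.37527499e-03]), 'qvel': array([ 6.48862609e-04, -8.74190370e-04, -2.41518984e-03, -9.88234838e-04,
        2.04146734e-05, -7.53185365e-04]), 'joint_efforts': array([-6.95739818e-04, -6.06359339e+01, -3.42819500e+01,  4.47059904e-05,
        3.85757448e-03,  2.29310569e-05]), 'eef_pos': array([ 234.4733877 , -578.91650337,  249.62882454]), 'tcp_rot': array([-3.14031618e+00, -2.24291823e-05,  3.84782463e-01]), 'contact_force': array([ 0.16741668, -0.03918643,  0.16326962]), 'wrist_torque': array([-0.03330206,  0.01954151,  0.00291507]), 'grasp_force': 0.0, 'opening': 0.9988687000771321} 19.0
```

View pics/side0.png

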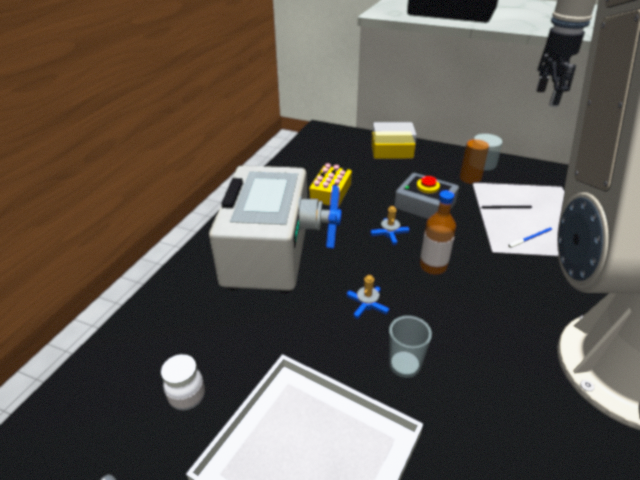

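View pics/top0.png

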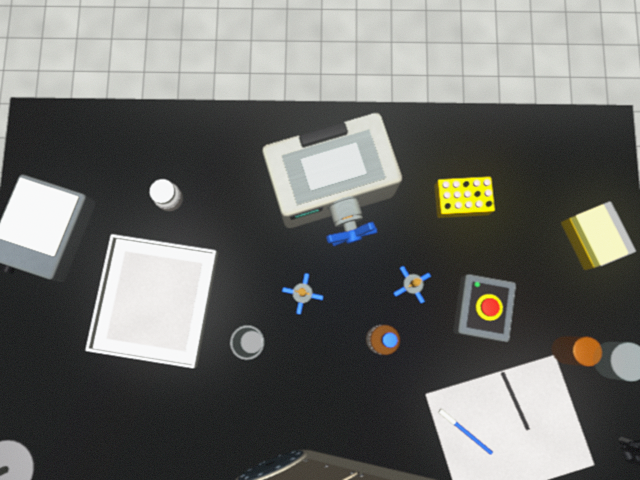

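The top view shows: the button at (489,307), the chamber at (332,170) with the blue cross handle at (351,234), the tray at (152,301), the bottle at (383,340), the beaker at (247,342), the jar at (165,195) and the rack at (465,196). Two small decoy plugs lie at (303,293) and (412,284). The side view shows the handle at (333,216) and the button at (429,184).

```bash
cat > m.py <<'E'
from h import *
F=pickle.load(open("F0.pkl","rb"));t,s=F["top"],F["side"]
def mask(f,lo,hi,box=None):
    m=cv2.inRange(cv2.cvtColor(f["image"],cv2.COLOR_RGB2HSV),lo,hi)
    if box: k=np.zeros_like(m);x0,y0,x1,y1=box;k[y0:y1,x0:x1]=255;m&=k
    return m
def cen(m):
    c=max(cv2.findContours(m,0,1)[0],key=cv2.contourArea);M=cv2.moments(c);return M["m10"]/M["m00"],M["m01"]/M["m00"],c
if __name__=="__main__":
    np.set_printoptions(precision=1,suppress=True)
    rt=cen(mask(t,(0,180,120),(8,255,255),(470,285,510,330)));rs=cen(mask(s,(0,180,120),(8,255,255),(410,170,450,200)))
    print("button",tri(ray(t,*rt[:2]),ray(s,*rs[:2])),onz(t,*rt[:2],74))
    ch=cen(mask(t,(0,0,120),(180,60,255),(255,105,410,235)))
    b=cv2.boxPoints(cv2.minAreaRect(ch[2]));print("chamber box px",b)
    q=[onz(t,*p,165)[:2] for p in b];print(np.array(q),[np.linalg.norm(q[i]-q[i-1]) for i in range(4)])
    tr=cen(mask(t,(0,0,120),(180,60,255),(75,225,225,380)))
    b=cv2.boxPoints(cv2.minAreaRect(tr[2]));q=np.array([onz(t,*p,30)[:2] for p in b]);print("tray",b,q,q.mean(0),[np.linalg.norm(q[i]-q[i-1]) for i in range(4)])
    for n,f,bx in(("top",t,(320,215,385,250)),("side",s,(320,175,345,255))):
        h=cen(mask(f,(100,120,60),(125,255,255),bx));print("hub",n,h[:2],cv2.minAreaRect(h[2]))
        if n=="top":a=h
    print(tri(ray(t,*a[:2]),ray(s,*h[:2])),onz(t,*a[:2],125))
    # 
    T=t["image"][100:260,250:500,::-1];S=s["image"][150:300,200:350,::-1]
    cv2.imwrite("pics/c1.png",np.hstack([cv2.resize(T,(460,294)),cv2.resize(S,(294,294))]))
    def blob(n,f,lo,hi,bx,z): c=cen(mask(f,lo,hi,bx));print(n,c[:2],onz(f,*c[:2],z))
    blob("cap reagent",t,(100,100,60),(125,255,255),(375,325,400,350),185)
    blob("rack",t,(20,120,120),(35,255,255),(430,165,500,225),50)
    blob("jar",t,(0,0,150),(180,50,255),(145,175,185,212),75)
    for p in((247,342),):print("beaker",onz(t,*p,45))
E
python3 m.py
```

```text
button (array([ 458.1, -368. ,   74.1]), np.float64(0.06365357175562858)) [ 458.1 -368.1   74. ]
chamber box px [[260.4 145.8]
 [381.3 109.5]
 [411.8 211.1]
 [290.9 247.3]]
[[ 776.   119.5]
 [ 858.4 -130.1]
 [ 642.6 -190.4]
 [ 565.    51.9]] [np.float64(221.61120089452842), np.float64(262.8408982277032), np.float64(224.00595995642297), np.float64(254.42438103538095)]
tray [[ 84.5 350.6]
 [107.1 229.3]
 [216.5 249.7]
 [193.9 371. ]] [[351.8 502.7]
 [621.1 474.4]
 [578.3 225. ]
 [312.4 262. ]] [465.9 366. ] [np.float64(243.8912811972808), np.float64(270.8541141598311), np.float64(253.07100821571714), np.float64(268.415387180442)]
hub top (351.92774741955066, 234.34274438372796) ((351.7162170410156, 234.7026824951172), (14.704292297363281, 51.097415924072266), 72.89727020263672)
hub side (333.009759072888, 219.53552912473313) ((334.4700622558594, 216.91641235351562), (13.463410377502441, 63.504398345947266), 6.842773914337158)
(array([602.1, -73.4, 111.2]), np.float64(1.4743498259664665)) [600.4 -72.4 125. ]
cap reagent (389.30254777070064, 339.6008492569002) [ 386.8 -140.5  185. ]
rack (465.5498673740053, 195.14005305039788) [ 706.8 -330.7   50. ]
jar (163.91803278688525, 193.13934426229508) [695.5 338.3  75. ]
beaker [376.1 147.5  45. ]
```

View pics/c1.png

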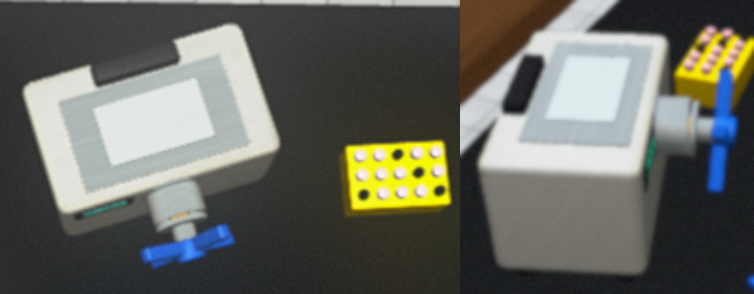

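The crop shows the handle arms clear of the boss, and the chamber is yawed about 17°. The bottle stands right on the port's outward axis, so I'll work the handle from above with the tool radial to the axis. First I'll do the button.

```bash
python3 -c "
from rig import r;print([a for a in dir(r) if a[0]!='_'])"
python3 -m crank '[[0.05,-0.018,0,0,0,0,1],[0.095,-0.037,0,0,0,0,1],[0.14,-0.055,0,0,0,0,1],[0.185,-0.072,0,0,0,0,1],[0.225,-0.0875,0,0,0,0,1]]' 40
python3 -m crank '[[0.045,-0.018,0,0,0,0,1],[0.0615,-0.024,0.03,0,0,0,1],[0.0615,-0.024,0.07,0,0,0,1],[0.0615,-0.024,0.11,0,0,0,1],[0.0615,-0.024,0.135,0,0,0,1]]'
python3 -c "
from rig import r;s=r.sense();print(s['eef_pos'],s['tcp_rot'],s['contact_force'],s['qpos'],s['opening'])"
```

```text
['MotionError', 'finger_overhang', 'sense']
clock: 0.6
eef_pos: [411.5, -411.9, 250.1]
tcp_rot: [-3.141, -0.0, 0.385]
contact_force: [0.6, -1.0, 0.1]
opening: 0.145
grasp_force: 0.0
clock: 1.1
eef_pos: [457.3, -367.0, 112.3]
tcp_rot: [-3.139, 0.002, 0.386]
contact_force: [0.0, 0.9, 0.5]
opening: 0.0
grasp_force: 0.0
[ 457.26129033 -366.98618955  112.26401499] [-3.13856968e+00  1.67744014e-03  3.85600175e-01] [0.03681619 0.88784858 0.45717738] [-6.78866551e-01  4.58810977e-01  1.82442160e+00 -1.20360246e-06
  8.61817266e-01  5.06332921e-01] 0.00014734781783827335
```

```bash

python3 -m crank '[[0.001,0,0.012,0,0,0,1],[0.001,0,0.018,0,0,0,1],[0.001,0,0.023,0,0,0,1],[0.001,0,0.027,0,0,0,1],[0.001,0,0.030,0,0,0,1]]'
python3 -m crank '[[0,0,0,0,0,0,1],[0,0,0,0,0,0,1],[0,0,0,0,0,0,1]]'
```

```text
clock: 1.6
eef_pos: [459.8, -368.5, 89.1]
tcp_rot: [3.14, -0.001, 0.385]
contact_force: [-15.1, 12.2, 60.0]
opening: -0.001
grasp_force: 29.8
clock: 1.9
eef_pos: [459.7, -368.5, 89.5]
tcp_rot: [3.14, -0.001, 0.385]
contact_force: [-10.0, 9.8, 35.2]
opening: 0.005
grasp_force: 18.0
```

```bash
H='';
for i in 1 2 3 4 5; do python3 -m crank '[[0,0,-0.001,0,0,0,1],[0,0,-0.001,0,0,0,1],[0,0,-0.001,0,0,0,1],[0,0,-0.001,0,0,0,1],[0,0,0,0,0,0,1]]' | egrep 'clock|eef|contact'; done
python3 - <<'E'
from m import *
f=cams.grab_frame("side");c=cen(mask(f,(0,180,120),(8,255,255),(410,170,450,200)));print(c[:2],cv2.boundingRect(c[2]))
c=cen(mask(s,(0,180,120),(8,255,255),(410,170,450,200)));print(c[:2],cv2.boundingRect(c[2]))
print(proj(s,(458,-368,74)),proj(s,(458,-368,67)))
# chamber refine
b=[(263.6,149),(380,113.6),(401,181.5),(285,215)]
for p in b: print(onz(t,*p,165)[:2])
E
```

```text
clock: 2.4
eef_pos: [459.7, -368.5, 89.3]
contact_force: [-12.8, 10.1, 44.4]
clock: 2.9
eef_pos: [459.7, -368.5, 89.4]
contact_force: [-12.3, 9.7, 44.5]
clock: 3.4
eef_pos: [459.7, -368.5, 89.4]
contact_force: [-11.4, 10.7, 45.1]
clock: 3.9
eef_pos: [459.7, -368.5, 89.4]
contact_force: [-12.6, 10.4, 44.3]
clock: 4.4
eef_pos: [459.7, -368.5, 89.4]
contact_force: [-12.4, 10.0, 43.8]
(428.5833333333333, 183.88888888888889) (422, 181, 13, 6)
(428.6037414965986, 180.4676870748299) (421, 176, 15, 10)
(np.float64(428.6629508644157), np.float64(180.51750025035273)) (np.float64(428.28292895671063), np.float64(182.89928038639042))
[769.14406021 112.70399778]
[ 849.29384833 -127.29796653]
[ 703.90717742 -169.32025753]
[630.78692407  65.2375637 ]
```

```bash

cat > st.py <<'E'
from h import *
np.set_printoptions(precision=4,suppress=True)
s=r.sense();print(s['clock'],s['eef_pos'],s['tcp_rot'],s['contact_force'])
open("log.txt","a").write(repr([*map(float,s['qpos']),*map(float,s['eef_pos']),*map(float,s['tcp_rot'])])+"\n")
E
python3 -m crank '[[0,0,-0.03,0,0,0,1],[0,0,-0.08,0,0,0,1],[0,0,-0.13,0,0,0,1],[0,0,-0.18,0,0,0,0.5],[0,0,-0.23,0,0,0,0]]'|grep cont; python3 st.py
python3 -m crank '[[0.03,-0.03,-0.03,0,0,0.075,0],[0.065,-0.06,-0.03,0,0,0.075,0],[0.1,-0.09,-0.03,0,0,0.075,0],[0.135,-0.12,-0.03,0,0,0.075,0],[0.165,-0.155,-0.03,0,0,0.075,0]]'|grep cont; python3 st.py
python3 -m crank '[[0.035,-0.03,0,0,0,0,0],[0.07,-0.065,0,0,0,0,0],[0.07,-0.065,0,0,0,0,0]]'; python3 st.py
python3 - <<'E'
from h import *
f=cams.grab_frame("wrist");cv2.imwrite("pics/w1.png",f["image"][:,:,::-1]);pickle.dump(f,open("w1.pkl","wb"));print(f["position"],f["orientation"],f["fx"])
E
```

```text
contact_force: [1.0, -0.3, -0.6]
4.95 [ 459.2445 -368.2093  318.8326] [ 3.139  -0.0014  0.3846] [ 0.9751 -0.3206 -0.5984]
contact_force: [0.3, -0.1, 0.1]
5.45 [ 555.2717 -161.1307  346.762 ] [ 3.1397 -0.0028  0.3093] [ 0.2759 -0.0706  0.1417]
clock: 5.75
eef_pos: [603.3, -74.3, 346.4]
tcp_rot: [-3.141, -0.004, 0.314]
contact_force: [0.1, -0.6, -0.3]
opening: 1.0
grasp_force: 0.0
5.75 [603.2562 -74.344  346.408 ] [-3.1412 -0.0037  0.3141] [ 0.0619 -0.6428 -0.2968]
[680.71416399 -48.91410888 469.98587752] [ 2.82390122e+00  6.85884785e-04 -1.25718333e+00] 342.41879871680493
```

View pics/w1.png

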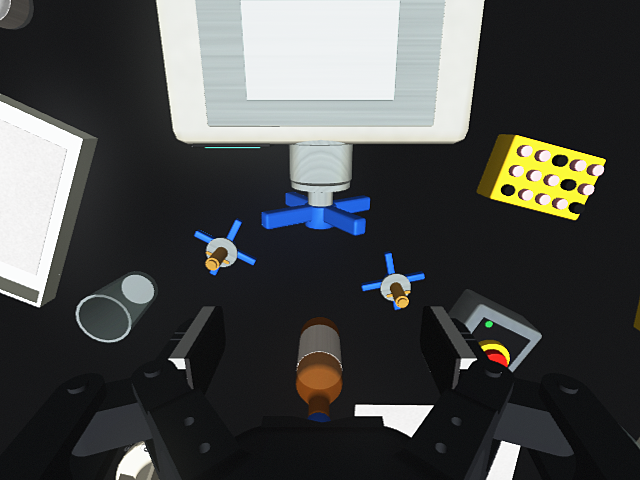

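The wrist view looks down on the handle. The hub is near (320,212), the up-right arm's tip face is at (357,227), the left arm's tip is at (263,219) and the boss is at (321,165). The chamber's front edge is level at row 142, so the tool is aligned with the port axis. The bottle stands directly behind.

```bash
python3 - <<'E'
from m import *
np.set_printoptions(precision=1,suppress=True)
f=pickle.load(open("w1.pkl","rb"))
m=mask(f,(100,120,40),(125,255,255),(255,185,380,245));c=cen(m)
hull=cv2.convexHull(c[2])[:,0];print(hull.tolist())
g=cv2.cvtColor(f["image"],cv2.COLOR_RGB2GRAY)
print(g[160,280:362:2],g[130:150,200],g[130:150,440])
ps=.312;ex=np.array([np.cos(ps),np.sin(ps)]);ey=np.array([-ex[1],ex[0]])
for n,p,z in(("zarm",(357,227),178),("larm",(263,219),162),("boss",(321,165),125),("hub",(319,215),140),("edgeL",(200,140),163),("edgeR",(440,142),163)):
    P=onz(f,*p,z)[:2];print(n,P,"along",P@ex,"lat",P@ey)
for n,p,z in(("top handle",(352,232.5),135),("button ref",(383,340),100)):
    P=onz(t,*p,z)[:2];print(n,P,P@ex,P@ey)
h=np.array([598,-74.5]);print(h@ex,h@ey)
# fit kinematics
import ast
from scipy.optimize import least_squares
D=np.array([ast.literal_eval(l) for l in open("log.txt")]+[[-1.18838,.3536,1.63404,0,1.15522,-.002375,234.473,-578.917,249.629,-3.14,0,.3848],[-.678867,.458811,1.824422,0,.861817,.50633,457.26,-366.99,112.26,-3.1386,.0017,.3856]])
np.set_printoptions(precision=3)
print(D[:,:6])
E
```

```text
[[293, 191], [364, 195], [367, 196], [369, 197], [370, 199], [370, 200], [369, 208], [365, 231], [364, 233], [361, 234], [357, 235], [353, 235], [267, 229], [263, 227], [262, 226], [261, 224], [261, 212], [285, 193], [287, 192], [292, 191]]
[ 40  40  41  42  34 139 161 182 192 196 190 197 204 206 201 199 199 197
 199 201 202 201 200 199 200 200 201 205 206 199 191 194 188 181 156 129
  41  28  28  26  25] [235 235 234 233 232 230 230 229 227 228 232 198 160  85  42  52  46  37
  38  40] [236 235 235 233 233 232 231 229 227 226 223 182 143 101  22  20  23  23
  23  21]
zarm [ 610.9 -103.7] along 549.5556904761439 lat -286.23961285272617
larm [587.4 -21.2] along 552.5459177233035 lat -200.46919125992025
boss [647.2 -58.2] along 598.0739887101084 lat -254.10151157965797
hub [601.8 -70.9] along 550.9948702327865 lat -252.20582587822685
edgeL [638.8  48.3] along 622.848551410522 lat -150.08732172866553
edgeR [ 701.1 -148.8] along 621.5317300395034 lat -356.8163065453322
top handle [602.4 -71.9] 551.257796524902 -253.3398544278217
button ref [ 385.3 -138.6] 324.1748642635639 -250.1558706821279
546.2607653465044 -254.46694528573127
[[-0.678  0.237  1.637 -0.     1.264  0.508]
 [-0.285  0.2    1.623 -0.     1.315  0.976]
 [-0.126  0.25   1.561  0.002  1.328  1.13 ]
 [-1.188  0.354  1.634  0.     1.155 -0.002]
 [-0.679  0.459  1.824  0.     0.862  0.506]]
```

```bash

python3 -m crank '[[0,0.02,0.0,0.13,0,0,0],[0,0.04,0.02,0.26,0,0,0],[0,0.06,0.05,0.39,0,0,0],[0,0.07,0.08,0.52,0,0,0],[0,0.077,0.107,0.611,0,0,0]]'; 
python3 -m crank '[[0,0,0,0,0,0,0],[0,0,0,0,0,0,0],[0,0,0,0,0,0,0]]' |egrep 'eef|rot'; python3 st.py; tail -1 log.txt
```

```text
clock: 6.3
eef_pos: [624.1, -155.7, 237.5]
tcp_rot: [-2.527, -0.002, 0.306]
contact_force: [-0.5, -0.2, 0.4]
opening: 1.002
grasp_force: 0.0
eef_pos: [624.9, -152.5, 241.0]
tcp_rot: [-2.534, -0.003, 0.31]
6.6 [ 624.9477 -152.5224  240.9504] [-2.5345 -0.0029  0.3101] [-0.6073 -0.2468  0.2248]
[-0.4518211730902137, 0.6123944255320357, 1.3716113387139128, 0.4274681425503204, 1.600160911634531, 0.7231444297022293, 624.9477491810364, -152.52236435497568, 240.95038355394755, -2.5344518371176417, -0.0028519730300300417, 0.31011595536915126]
```

```bash

python3 -m crank '[[0.003,-0.002,0.02,0,0,0,0],[0.003,-0.002,0.045,0,0,0,0],[0.003,-0.002,0.07,0,0,0,0],[0.003,-0.002,0.094,0,0,0,0],[0.003,-0.002,0.094,0,0,0,0]]'; python3 st.py
python3 - <<'E'
from h import *
f=cams.grab_frame("wrist");cv2.imwrite("pics/w2.png",f["image"][:,:,::-1]);pickle.dump(f,open("w2.pkl","wb"))
E
```

```text
clock: 7.1
eef_pos: [609.3, -96.3, 163.3]
tcp_rot: [-2.531, 0.0, 0.313]
contact_force: [-0.0, -0.1, -0.1]
opening: 1.001
grasp_force: 0.0
7.1 [609.3302 -96.2573 163.2643] [-2.5314  0.      0.3129] [-0.0101 -0.0868 -0.0908]
```

View pics/w2.png

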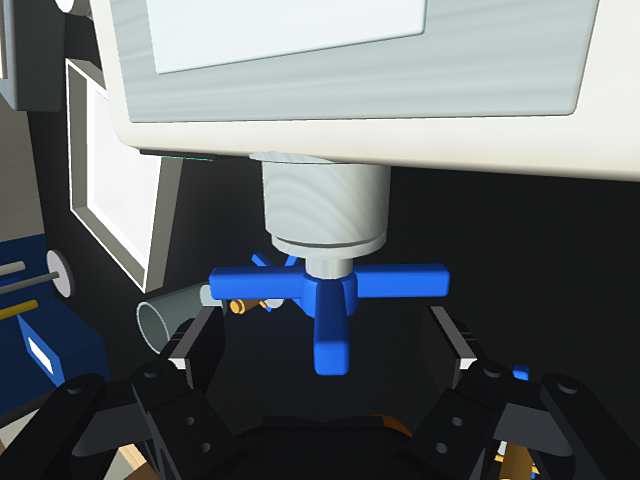

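The picture shows the gripped-to-be arm at (331,345), midway between the open pads at x 207 and 440, with its neighbours level.

```bash
cat > g.py <<'E'
from h import *
ps=.309;ex=np.array([np.cos(ps),np.sin(ps),0]);ey=np.array([-ex[1],ex[0],0]);ez=np.array([0,0,1.])
HUB=np.array([602.5,-71.5,125.])
def pt(a,R,ang,lat=0): # a out-of-port shift(+ toward chamber), radius, angle left of up (deg), lat tangential
    g=np.radians(ang);return HUB+a*ex+R*(np.sin(g)*ey+np.cos(g)*ez)
def tool():
    s=r.sense();d=s['eef_pos']-HUB;return d@ex,d@ey,d@ez,s
E
python3 - <<'E'
from g import *
f=pickle.load(open("w2.pkl","rb"))
for a in(-35,55,-125):
  for x in(-8,8): print(a,x,proj(f,pt(x,65,a)))
E
python3 -m crank '[[0,0,0,0,0,0,0.9],[0,0,0,0,0,0,1],[0,0,0,0,0,0,1],[0,0,0,0,0,0,1],[0,0,0,0,0,0,1]]' 60; python3 st.py
```

```text
-35 -8 (np.float64(325.19401304850425), np.float64(379.71137885172607))
-35 8 (np.float64(325.43393917287585), np.float64(342.8992812317398))
55 -8 (np.float64(206.12789551440756), np.float64(296.4964680871124))
55 8 (np.float64(202.98692484786505), np.float64(269.7293195841782))
-125 -8 (np.float64(442.13858339536455), np.float64(297.00137276451136))
-125 8 (np.float64(445.53671243819156), np.float64(270.27088709751473))
clock: 7.65
eef_pos: [610.2, -99.0, 162.6]
tcp_rot: [-2.531, -0.0, 0.31]
contact_force: [-4.6, -1.1, 4.5]
opening: 0.152
grasp_force: 61.5
7.65 [610.2491 -99.0235 162.6002] [-2.5307 -0.0001  0.3096] [-4.5793 -1.0796  4.4567]
```

```bash
sed -i 's/602.5,-71.5/604.0,-73.1/' g.py
cat > chk.py <<'E'
from g import *
np.set_printoptions(precision=2,suppress=True)
a,l,z,s=tool();print(s['clock'],"along %.1f lat %.1f z %.1f R %.1f ang %.1f lean %.1f"%(a,l,z,np.hypot(l,z),np.degrees(np.arctan2(l,z)),-np.degrees(np.pi-abs(s['tcp_rot'][0]))*-np.sign(s['tcp_rot'][0])),s['tcp_rot'],s['contact_force'],s['wrist_torque'],s['opening'],s['grasp_force'],s['qpos'])
E
python3 -m crank '[[-0.0008,-0.0064,0.0005,-0.1396,0,0,1],[-0.0016,-0.0127,0.0018,-0.2793,0,0,1],[-0.0024,-0.0187,0.0040,-0.4189,0,0,1],[-0.0032,-0.0244,0.0070,-0.5585,0,0,1],[-0.004,-0.0296,0.0108,-0.6981,0,0,1]]' >/dev/null; python3 chk.py
```

```text
8.15 along -5.3 lat 4.3 z 46.2 R 46.4 ang 5.3 lean 5.3 [ 3.05 -0.    0.31] [-0.21 -1.48 -5.67] [-0.09  0.35 -0.07] 0.15280093735338113 58.66601049900055 [-0.07  0.39  1.78 -0.1   0.94  1.25]
```

```bash

python3 -m crank '[[-0.0008,-0.0064,0.0005,-0.1396,0,0,1],[-0.0016,-0.0127,0.0018,-0.2793,0,0,1],[-0.0024,-0.0187,0.0040,-0.4189,0,0,1],[-0.0032,-0.0244,0.0070,-0.5585,0,0,1],[-0.004,-0.0296,0.0108,-0.6981,0,0,1]]' >/dev/null; python3 chk.py
```

```text
8.65 along -9.1 lat 33.5 z 32.8 R 46.9 ang 45.7 lean 45.3 [ 2.35 -0.    0.31] [-0.98 -1.11 -5.5 ] [ 0.85  0.54 -0.22] 0.1565368998558757 59.11277890205383 [ 0.32  0.48  1.95 -0.99  1.02  2.27]
```

```bash

python3 -m crank '[[0,0,0,0,0,0,0.3],[0,0,0,0,0,0,0],[0,0,0,0,0,0,0],[0,0,0,0,0,0,0]]' >/dev/null; python3 chk.py
python3 -m crank '[[0,0,-0.02,0,0,0,0],[0,0,-0.045,0,0,0,0],[0,0,-0.07,0,0,0,0],[0,0,-0.0935,0,0,0,0]]' >/dev/null; python3 chk.py
python3 -m crank '[[0,0.0195,0.0014,0.1396,0,0,0],[0,0.0386,0.0054,0.2793,0,0,0],[0,0.0569,0.0121,0.4189,0,0,0],[0,0.0742,0.0213,0.5585,0,0,0],[0,0.09,0.0328,0.6981,0,0,0]]' >/dev/null; python3 chk.py
python3 -m crank '[[0,0.0195,0.0014,0.1396,0,0,0],[0,0.0386,0.0054,0.2793,0,0,0],[0,0.0569,0.0121,0.4189,0,0,0],[0,0.0742,0.0213,0.5585,0,0,0],[0,0.09,0.0328,0.6981,0,0,0]]' >/dev/null; python3 chk.py
python3 -m crank '[[0,0.0122,0.0005,0.0873,0,0,0],[0,0.0243,0.0021,0.1745,0,0,0],[0,0.0243,0.0021,0.1745,0,0,0],[0,0.0243,0.0021,0.1745,0,0,0]]' >/dev/null; python3 chk.py
```

```text
9.05 along -9.6 lat 31.6 z 33.3 R 45.9 ang 43.5 lean 44.9 [ 2.36 -0.    0.31] [-0.17 -0.01 -0.08] [ 0.26  0.12 -0.03] 0.8253321657428874 0.0 [ 0.32  0.48  1.94 -0.98  1.01  2.26]
9.45 along -9.9 lat 98.5 z 100.0 R 140.3 ang 44.6 lean 44.9 [ 2.36 -0.    0.31] [ 0.5   0.06 -0.13] [0.28 0.11 0.04] 0.9956944312553432 0.0 [ 0.44  0.38  1.9  -0.86  1.17  2.19]
9.95 along -8.9 lat 10.1 z 142.5 R 142.8 ang 4.1 lean 4.7 [ 3.06 -0.01  0.31] [-1.11 -0.36 -0.72] [ 0.01  0.03 -0.  ] 1.002164411254545 0.0 [-0.07  0.27  1.71 -0.08  1.12  1.22]
10.45 along -9.8 lat -83.9 z 116.4 R 143.5 ang -35.8 lean -35.2 [-2.53 -0.01  0.31] [ 0.44  0.26 -0.69] [-0.28 -0.05 -0.  ] 1.0008062148992742 0.0 [-0.46  0.61  1.38  0.43  1.6   0.71]
10.85 along -10.2 lat -100.5 z 98.4 R 140.7 ang -45.6 lean -44.9 [-2.36 -0.    0.31] [ 1.7  -0.33  0.07] [-0.31 -0.1  -0.03] 0.9992877080266933 0.0 [-0.51  0.72  1.3   0.51  1.73  0.67]
```

```bash

python3 -m crank '[[0.001,-0.001,0.02,0,0,0,0],[0.001,-0.001,0.045,0,0,0,0],[0.001,-0.001,0.07,0,0,0,0],[0.001,-0.001,0.095,0,0,0,0],[0.001,-0.001,0.095,0,0,0,0]]'>/dev/null; python3 chk.py
python3 - <<'E'
from h import *
f=cams.grab_frame("wrist");cv2.imwrite("pics/w3.png",f["image"][:,:,::-1])
E
```

```text
11.35 along -9.2 lat -28.5 z 32.1 R 42.9 ang -41.6 lean -45.0 [-2.36  0.    0.31] [-1.04  0.82  0.54] [-0.34 -0.08 -0.01] 0.9991253363443071 0.0 [-0.45  0.73  1.46  0.54  1.56  0.63]
```

View pics/w3.png

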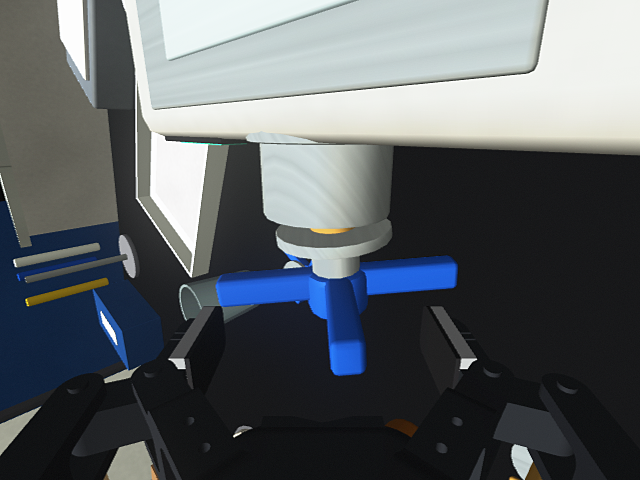

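The plug has come out about 8 mm, with brass visible behind the flange at (330,230). The next arm lies between the pads, its tip at (347,358), a little right of the pads' midline (324). I'll shift slightly and grip.

```bash

python3 -m crank '[[0,0.0025,0,0,0,0,0],[0,0.0025,0,0,0,0,1],[0,0.0025,0,0,0,0,1],[0,0.0025,0,0,0,0,1],[0,0.0025,0,0,0,0,1]]' 60 >/dev/null; python3 chk.py
python3 -m crank '[[0,0,0,0,0,0,1],[0,0,0,0,0,0,1]]' >/dev/null; python3 chk.py
```

```text
11.9 along -8.8 lat -33.5 z 30.2 R 45.1 ang -47.9 lean -45.0 [-2.36 -0.    0.31] [-0.91  0.37 -0.48] [-0.33 -0.09 -0.03] 0.33428441516102714 0.0 [-0.45  0.73  1.45  0.54  1.56  0.63]
12.1 along -9.0 lat -33.1 z 30.4 R 44.9 ang -47.4 lean -45.1 [-2.36  0.    0.31] [-1.3  -0.86  2.31] [0.06 0.03 0.29] 0.15651745181267745 58.319291024427 [-0.45  0.73  1.45  0.54  1.56  0.63]
```

```bash

python3 -m crank '[[-0.0008,-0.0063,0.0004,-0.1396,0,0,1],[-0.0016,-0.0124,0.0017,-0.2793,0,0,1],[-0.0024,-0.0183,0.0039,-0.4189,0,0,1],[-0.0032,-0.0238,0.0068,-0.5585,0,0,1],[-0.004,-0.0289,0.0105,-0.6981,0,0,1]]' >/dev/null; python3 chk.py
python3 -m crank '[[-0.0008,-0.0063,0.0004,-0.1396,0,0,1],[-0.0016,-0.0124,0.0017,-0.2793,0,0,1],[-0.0024,-0.0183,0.0039,-0.4189,0,0,1],[-0.0032,-0.0238,0.0068,-0.5585,0,0,1],[-0.004,-0.0289,0.0105,-0.6981,0,0,1]]' >/dev/null; python3 chk.py
python3 - <<'E'
from h import *
f=cams.grab_frame("wrist");cv2.imwrite("pics/w4.png",f["image"][:,:,::-1])
E
```

```text
12.6 along -13.4 lat -4.6 z 44.2 R 44.5 ang -6.0 lean -4.8 [-3.06 -0.    0.31] [-7.41  0.54  3.58] [0.43 1.25 0.1 ] 0.15573268560484402 58.864962458610535 [-0.18  0.42  1.74  0.09  1.03  1.04]
13.1 along -16.5 lat 25.3 z 36.3 R 44.2 ang 34.9 lean 35.3 [ 2.53 -0.    0.31] [-0.83  0.05 -6.68] [ 0.86  0.67 -0.12] 0.1526481241287777 58.34596931934357 [ 0.23  0.41  1.94 -0.81  0.91  2.04]
```

View pics/w4.png

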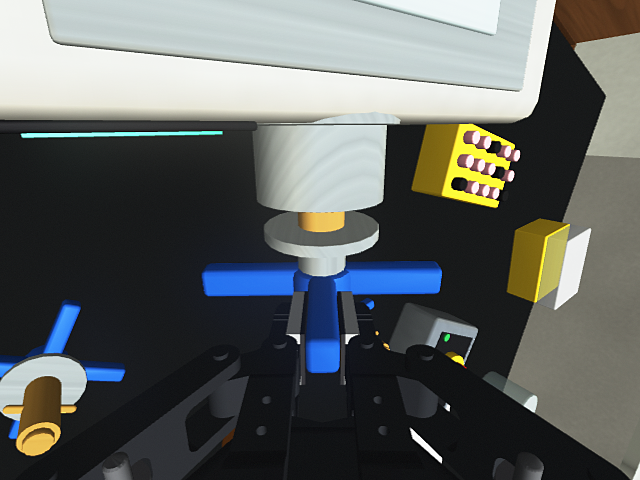

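The grip holds the arm squarely, and the flange stands clear of the boss at (320,220). Now I'll pull gently, watching the force.

```bash

python3 -m crank '[[0,0,0,0,0,0,1],[-0.002,0,0,0,0,0,1],[-0.004,0,0,0,0,0,1],[-0.006,0,0,0,0,0,1],[-0.008,0,0,0,0,0,1]]' 90 >/dev/null; python3 chk.py
```

```text
13.65 along -24.6 lat 24.3 z 35.2 R 42.8 ang 34.6 lean 34.9 [ 2.53 -0.    0.31] [ 2.4   4.78 -0.4 ] [ 1.2  -0.28  0.69] 0.14923347134895998 88.00849199295044 [ 0.22  0.4   1.96 -0.81  0.91  2.04]
```

Free: low force. I'll draw it straight out.

```bash

python3 -m crank '[[-0.006,0,0,0,0,0,1],[-0.012,0,0,0,0,0,1],[-0.018,0,0,0,0,0,1],[-0.024,0,0,0,0,0,1],[-0.030,0,0,0,0,0,1]]' >/dev/null; python3 chk.py
python3 -m crank '[[-0.008,0,0,0,0,0,1],[-0.016,0,0,0,0,0,1],[-0.024,0,0,0,0,0,1],[-0.030,0,0,0,0,0,1],[-0.030,0,0,0,0,0,1]]' >/dev/null; python3 chk.py
python3 - <<'E'
from h import *
f=cams.grab_frame("top");cv2.imwrite("pics/t5.png",f["image"][:,:,::-1])
g=cams.grab_frame("side");cv2.imwrite("pics/s5.png",g["image"][:,:,::-1])
a=np.hstack([f["image"][90:400,180:520],g["image"][100:410,150:490]])[:,:,::-1];cv2.imwrite("pics/c5.png",a)
E
```

```text
14.15 along -55.9 lat 24.3 z 34.9 R 42.5 ang 34.8 lean 35.0 [2.53 0.   0.31] [ 0.3   1.03 -3.63] [0.66 0.34 0.01] 0.14859820762369078 87.58400559425354 [ 0.22  0.36  2.02 -0.83  0.89  2.06]
14.65 along -86.0 lat 24.4 z 35.1 R 42.7 ang 34.8 lean 35.0 [2.53 0.   0.31] [-0.26 -0.01 -5.53] [ 0.75  0.36 -0.01] 0.14906014709422044 87.59944081306458 [ 0.21  0.33  2.08 -0.84  0.87  2.08]
```

View pics/c5.png

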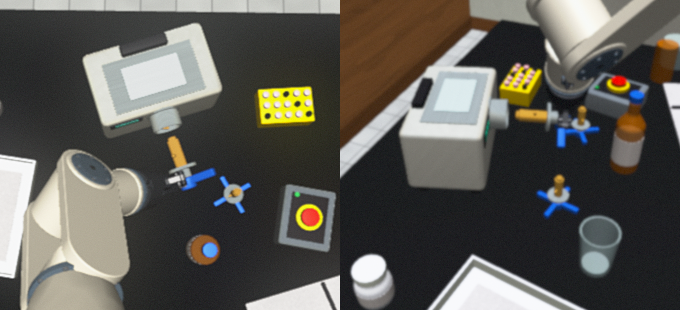

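The plug is fully out (nose clear of the boss at crop (170,135)) and is held level; nothing else was disturbed. I'll raise it and work out the tray pose.

```bash

python3 -m crank '[[-0.015,0,0,0,0,0,1],[-0.025,0.01,-0.016,0,0,0,1],[-0.025,0.028,-0.041,0,0,0,1],[-0.025,0.05,-0.07,0,0,0,1],[-0.025,0.073,-0.105,0,0,0,1]]' >/dev/null; python3 chk.py
cat > plan.py <<'E'
from m import *
np.set_printoptions(precision=4,suppress=True)
tr=cen(mask(t,(0,0,120),(180,60,255),(75,225,225,380)))
ap=cv2.approxPolyDP(cv2.convexHull(tr[2]),6,True)[:,0];Q=np.array([onz(t,*map(float,p),30)[:2] for p in ap]);print(ap.tolist(),Q,Q.mean(0))
C=np.array([(112,236),(216,250),(194,368),(87,352)],float);Q=np.array([onz(t,*p,30)[:2] for p in C]);TC=Q.mean(0);print(TC,[np.linalg.norm(Q[i]-Q[i-1]) for i in range(4)])
s_=r.sense();p0=s_['eef_pos'];R0=rot(s_['tcp_rot']);az=np.arctan2(p0[1],p0[0])
th=.40
def target(psi,hz,th):
    R1=R.from_euler('xyz',[np.pi-.785,th,psi]).as_matrix()
    hub=np.r_[TC-40*np.cos(th)*np.array([np.cos(psi),np.sin(psi)]),hz]
    return hub-R1@np.array([1,0,45.]),R1
psi=1.0
for _ in range(9):
    p1,R1=target(psi,55+120,0);psi=.31+np.arctan2(p1[1],p1[0])-az
def rel(pa,Ra,pb,Rb): return np.r_[Ra.T@(pb-pa)/1000,R.from_matrix(Ra.T@Rb).as_rotvec()]
print("p0",p0,"psi",psi,"p1",p1,"end",target(psi,55,th)[0])
n=10;wp=[]
r0,r1=np.hypot(*p0[:2]),np.hypot(*p1[:2]);a1=np.arctan2(p1[1],p1[0])
for k in range(1,n+1):
    u=k/n;A=az+u*(a1-az);rr=r0+u*(r1-r0)
    wp.append((np.array([rr*np.cos(A),rr*np.sin(A),p0[2]+u*(p1[2]-p0[2])]),R.from_euler('xyz',[2.53+u*(2.356-2.53),0,.31+u*(psi-.31)]).as_matrix()))
for i in range(n): b=(p0,R0) if i<5 else wp[4]; print(rel(*b,*wp[i]))
E
python3 plan.py
```

```text
15.25 along -110.3 lat 24.9 z 163.8 R 165.6 ang 8.6 lean 34.9 [2.53 0.   0.31] [ 0.49 -0.14 -4.94] [0.65 0.31 0.05] 0.14968916251161948 88.32010388374329 [ 0.21  0.09  2.02 -0.7   1.08  1.83]
[[111, 234], [216, 251], [194, 367], [85, 350]] [[610.3981 464.8135]
 [575.1888 225.9471]
 [320.8321 262.1472]
 [353.0686 501.746 ]] [464.8719 363.6635]
[462.7258 361.826 ] [np.float64(259.32878777182117), np.float64(237.85189352928504), np.float64(261.2226740630029), np.float64(236.9060013954584)]
p0 [491.3331 -82.9613 288.7521] psi 1.156942038302126 p1 [417.1161 337.0783 206.8325] end [423.4026 351.3912  84.7091]
[ 0.0213 -0.0348 -0.0144 -0.0191  0.0506 -0.0681]
[ 0.0395 -0.0713 -0.0299 -0.0365  0.101  -0.1362]
[ 0.0545 -0.1092 -0.0464 -0.0537  0.1526 -0.2035]
[ 0.066  -0.1482 -0.0637 -0.0708  0.2053 -0.2698]
[ 0.074  -0.1882 -0.0817 -0.0876  0.2592 -0.3353]
[ 0.022  -0.0346 -0.0183 -0.0174  0.055  -0.0644]
[ 0.0407 -0.0707 -0.038  -0.0347  0.1112 -0.1278]
[ 0.0561 -0.1082 -0.0587 -0.0519  0.1685 -0.1903]
[ 0.0679 -0.1467 -0.0805 -0.0689  0.2268 -0.2517]
[ 0.076  -0.1862 -0.1029 -0.0857  0.2863 -0.3122]
```

```bash

python3 -m crank '[[0.021,-0.035,-0.014,-0.019,0.051,-0.068,1],[0.0395,-0.071,-0.030,-0.0365,0.101,-0.136,1],[0.0545,-0.109,-0.0465,-0.054,0.153,-0.2035,1],[0.066,-0.148,-0.064,-0.071,0.205,-0.27,1],[0.074,-0.188,-0.082,-0.088,0.259,-0.335,1]]' >/dev/null; python3 chk.py
python3 -m crank '[[0.022,-0.0345,-0.018,-0.0175,0.055,-0.0645,1],[0.041,-0.071,-0.038,-0.035,0.111,-0.128,1],[0.056,-0.108,-0.059,-0.052,0.1685,-0.19,1],[0.068,-0.147,-0.0805,-0.069,0.227,-0.252,1],[0.076,-0.186,-0.103,-0.086,0.286,-0.312,1]]' >/dev/null; 
python3 -m crank '[[0,0,0,0,0,0,1],[0,0,0,0,0,0,1],[0,0,0,0,0,0,1]]' 
cat >> plan.py <<'E'
print("---")
psi=1.157
for hz,th in((135,.2),(105,.40),(75,.40),(60,.40),(56,.40)): print(hz,rel(p0,R0,*target(psi,hz,th)))
E
python3 plan.py | sed -n '/---/,$p'
python3 - <<'E'
from h import *
f=cams.grab_frame("side");g=cams.grab_frame("wrist")
a=np.hstack([cv2.resize(f["image"],(400,300)),cv2.resize(g["image"],(400,300))])[:,:,::-1];cv2.imwrite("pics/c6.png",a)
E
```

```text
15.75 along -35.0 lat 227.9 z 122.3 R 258.7 ang 61.8 lean 40.2 [ 2.44 -0.    0.74] [ 0.67  0.05 -4.17] [ 0.56  0.62 -0.01] 0.14876323278306997 89.64839100837708 [ 0.67  0.2   2.05 -0.85  1.03  2.01]
clock: 16.55
eef_pos: [418.2, 336.8, 206.5]
tcp_rot: [2.354, -0.0, 1.155]
contact_force: [1.0, -0.3, -3.5]
opening: 0.147
grasp_force: 89.8
---
135 [ 0.007  -0.0292  0.0275  0.0027 -0.1403 -0.1429]
105 [ 0.0155 -0.0517  0.0499  0.0025 -0.2816 -0.2844]
75 [ 0.0155 -0.0729  0.071   0.0025 -0.2816 -0.2844]
60 [ 0.0155 -0.0836  0.0816  0.0025 -0.2816 -0.2844]
56 [ 0.0155 -0.0864  0.0844  0.0025 -0.2816 -0.2844]
```

View pics/c6.png

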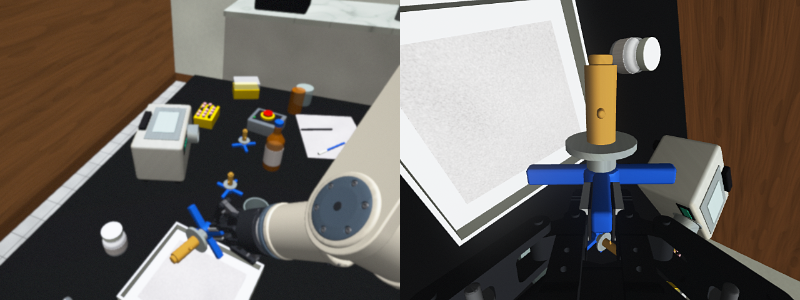

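The plug is held over the tray, nose towards the far side, and the bystanders are untouched. I'll tilt the nose down and lower.

```bash

python3 -m crank '[[0.0035,-0.015,0.014,0.001,-0.07,-0.071,1],[0.007,-0.029,0.0275,0.003,-0.14,-0.143,1],[0.011,-0.040,0.039,0.003,-0.21,-0.214,1],[0.0155,-0.052,0.050,0.0025,-0.2815,-0.2845,1],[0.0155,-0.0675,0.066,0.0025,-0.2815,-0.2845,1]]' 
python3 -m crank '[[0,0,0,0,0,0,1],[0,0,0,0,0,0,1],[0,0,0,0,0,0,1]]'
python3 plan.py | sed -n '/---/,$p'
python3 - <<'E'
from h import *
f=cams.grab_frame("side");g=cams.grab_frame("top")
a=np.hstack([f["image"][230:480,150:550],g["image"][200:450,50:450]])[:,:,::-1];cv2.imwrite("pics/c7.png",a)
E
```

```text
clock: 17.15
eef_pos: [425.3, 353.0, 111.5]
tcp_rot: [2.357, 0.4, 1.157]
contact_force: [0.7, 0.3, -5.2]
opening: 0.146
grasp_force: 89.9
clock: 17.45
eef_pos: [423.9, 351.4, 113.2]
tcp_rot: [2.356, 0.399, 1.157]
contact_force: [0.0, 1.0, -4.3]
opening: 0.144
grasp_force: 89.8
---
135 [-0.0286  0.0319 -0.0326  0.0004  0.1404  0.1403]
105 [-0.0085  0.0136 -0.0143  0.0004 -0.001  -0.0011]
75 [ 0.0031 -0.0059  0.0053  0.0004 -0.001  -0.0011]
60 [ 0.009  -0.0157  0.015   0.0004 -0.001  -0.0011]
56 [ 0.0105 -0.0183  0.0177  0.0004 -0.001  -0.0011]
```

View pics/c7.png

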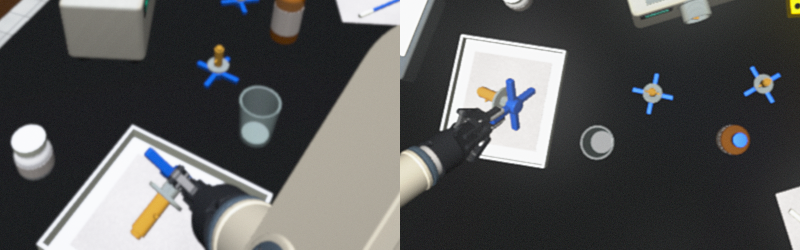

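The plug is well inside the tray in both views. Lowering slowly to touch.

```bash

python3 -m crank '[[0.003,-0.006,0.005,0,0,0,1],[0.006,-0.011,0.0105,0,0,0,1],[0.0075,-0.0135,0.013,0,0,0,1],[0.009,-0.0157,0.015,0,0,0,1],[0.009,-0.0157,0.015,0,0,0,1]]' | egrep 'eef|cont' 
python3 -m crank '[[0.0008,-0.0013,0.0013,0,0,0,1],[0.0016,-0.0026,0.0026,0,0,0,1],[0.0016,-0.0026,0.0026,0,0,0,1]]'| egrep 'eef|cont'
```

```text
eef_pos: [422.8, 351.4, 88.4]
contact_force: [-1.5, -0.1, -0.3]
eef_pos: [423.0, 352.0, 86.8]
contact_force: [-11.9, 3.7, 18.1]
```

```bash

python3 -m crank '[[-0.0008,0.0013,-0.0013,0,0,0,1],[-0.0008,0.0013,-0.0013,0,0,0,1]]' 30 | egrep 'eef|cont' 
python3 -m crank '[[0,0,0,0,0,0,0.78],[0,0,0,0,0,0,0.7],[0,0,0,0,0,0,0.6],[0,0,0,0,0,0,0.5],[0,0,0,0,0,0,0.5]]'
python3 - <<'E'
from h import *
f=cams.grab_frame("side");g=cams.grab_frame("wrist")
a=np.hstack([f["image"][230:480,150:550],cv2.resize(g["image"],(333,250))])[:,:,::-1];cv2.imwrite("pics/c8.png",a)
E
```

```text
eef_pos: [422.9, 351.8, 87.7]
contact_force: [-6.1, 2.1, 8.2]
clock: 19.05
eef_pos: [422.9, 351.6, 86.4]
tcp_rot: [2.357, 0.4, 1.158]
contact_force: [-0.4, 0.7, 0.5]
opening: 0.499
grasp_force: 0.0
```

View pics/c8.png

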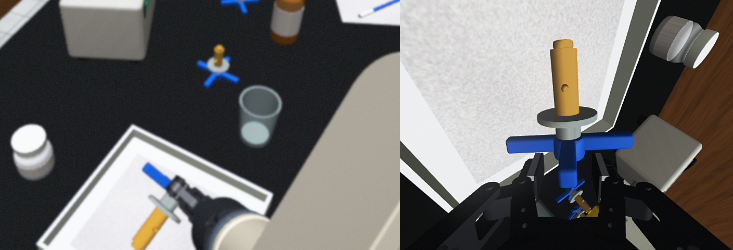

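The plug rests on two arms and its nose, and the fingers are open either side of the arm. Retracting along the tool axis.

```bash

python3 -m crank '[[0,0,-0.015,0,0,0,0.5],[0,0,-0.04,0,0,0,0.5],[0,0,-0.07,0,0,0,0.5],[0,0,-0.10,0,0,0,0.5],[0,0,-0.13,0,0,0,0.5]]' | egrep 'eef|cont' 
python3 -m crank '[[0,0,-0.02,0,0,0,0.5],[0,0,-0.02,0,0,0,0.5],[0,0,-0.02,0,0,0,0.5],[0,0,-0.02,0,0,0,0.5]]'
python3 - <<'E'
from h import *
f=cams.grab_frame("side");g=cams.grab_frame("top")
a=np.hstack([f["image"][140:480,150:550],g["image"][110:450,80:480]])[:,:,::-1];cv2.imwrite("pics/c9.png",a)
E
```

```text
eef_pos: [351.7, 422.4, 172.6]
contact_force: [-0.3, 0.4, 0.0]
clock: 20.05
eef_pos: [342.3, 431.2, 183.7]
tcp_rot: [2.356, 0.401, 1.158]
contact_force: [-0.2, -0.6, -1.3]
opening: 0.496
grasp_force: 0.0
```

View pics/c9.png

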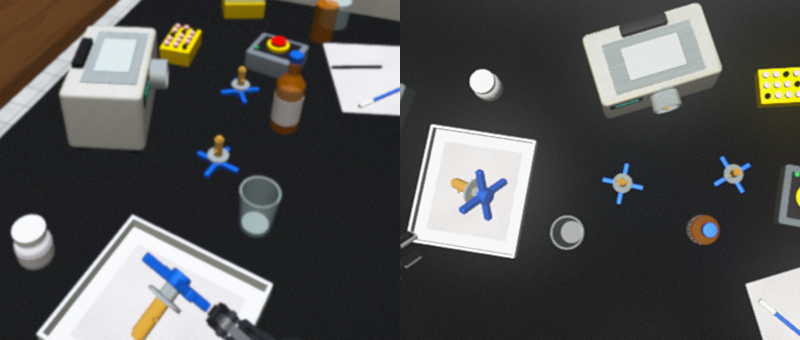

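The plug lies in the middle of the tray (top crop (475,190)), the gripper is clear of it, and the bystanders have not moved. Handing in.

```bash
python3 -c "
from rig import sign_off;print(sign_off())"
```

```text
the job is handed in; nothing more can be done
None
```

I vented the chamber (button held down over 2 s, then released), unscrewed and drew out the plug, laid it in the middle of the tray with the bystanders unmoved in the last pictures, and handed the job in at about 20 s; no verdict was returned.

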